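Find the fuller canister by weight and stand it on the trivet

TASK

Two rinsed canisters stand in the sink, one full and one nearly empty. Lift the green-lidded one well clear (about 5 cm) to feel its weight and set it back gently, then lift the red-lidded one; gently stand the heavier upright, wholly on the wooden trivet, to dry, and leave the lighter standing upright on the sink floor. Let nothing tip over, and leave the bowl, mug and spoon rest where they are.

Things in the scene. Friction and masses are not known exactly. Their poses are not given: they have to be found in the camera images.
- green_tin: closed square canister, off-white with a green lid: 150 mm tall, body 62 x 62 mm, lid (fixed on, the top 28 mm) 64 x 64 mm. Origin: centre of its underside; z up, x and y square to its sides. Starts standing on the sink floor. Rigid filling hidden inside: in all, one canister weighs 0.55 to 0.75 kg, the other 0.2 to 0.26 kg; which is heavier changes from run to run.
- red_tin: closed square canister, off-white with a red lid: 150 mm tall, body 62 x 62 mm, lid (fixed on, the top 28 mm) 64 x 64 mm. Origin: centre of its underside; z up, x and y square to its sides. Starts standing on the sink floor. Rigid filling hidden inside: in all, one canister weighs 0.55 to 0.75 kg, the other 0.2 to 0.26 kg; which is heavier changes from run to run.
- trivet: slatted wooden trivet fixed on the sink floor, 130 x 130 mm, top face 18 mm above the sink floor; origin at the centre of its underside, x along its slats, z up. The sink floor is level at z = 0; the sink's walls rise to about z = 0.18.
- bowl: clear glass bowl at the back of the sink, 117 mm across, 50 mm high; origin under its centre. Bystander.
- mug: white porcelain mug lying in the back of the sink, 90 x 108 x 103 mm, handle up; origin under its centre. Bystander.
- dish: small blue and white boat-shaped spoon rest in the sink, 38 x 68 x 16 mm; origin under its centre. Bystander.

How it is judged (in metres and radians):
On the way, in this order (a step that is already met when the one before it is completed fails the run):
1. the green-lidded canister is lifted clear (its underside more than 35 mm above the sink floor) while the red-lidded one stands (height (world z) of green_tin above 0.035 m and height (world z) of red_tin below 0.026 m and angle between green_tin's own z axis and vertical below 0.5 rad), for 0.3 s.
2. after that, the red-lidded canister is lifted clear likewise while the green-lidded one stands (height (world z) of red_tin above 0.035 m and height (world z) of green_tin below 0.026 m and angle between red_tin's own z axis and vertical below 0.5 rad), for 0.3 s.
At the end, for the whole second after the job is handed in: The heavier canister (it loads the trivet with more than 4.2 N) stands upright (within 0.1 rad) on the trivet, its centre within 36 mm of the trivet's centre along both of the trivet's sides; the lighter stands upright on the sink floor (within 10 mm of its level), off the trivet; both at rest (((x of green_tin in the frame of trivet between -0.036 and 0.036 m and y of green_tin in the frame of trivet between -0.036 and 0.036 m and z of green_tin in the frame of trivet between 0.012 and 0.026 m and angle between each of green_tin, red_tin's own z axis and vertical below 0.1 rad and contact force between green_tin and trivet above 4.2 N and height (world z) of red_tin below 0.01 m and contact force between red_tin and trivet below 0.1 N) or (x of red_tin in the frame of trivet between -0.036 and 0.036 m and y of red_tin in the frame of trivet between -0.036 and 0.036 m and z of red_tin in the frame of trivet between 0.012 and 0.026 m and angle between each of red_tin, green_tin's own z axis and vertical below 0.1 rad and contact force between red_tin and trivet above 4.2 N and height (world z) of green_tin below 0.01 m and contact force between green_tin and trivet below 0.1 N)) and linear speed of each of green_tin, red_tin below 0.02 m/s); the robot touches nothing.
It fails at once if a canister tipped more than 0.8 rad (angle between any of green_tin, red_tin's own z axis and vertical above 0.8 rad).
It fails at once if the bowl, mug or spoon rest shifted more than 40 mm (distance of any of bowl, mug, dish from where it was at the start of the episode above 0.04 m).
It fails at once if a canister let drop (faster than 0.5 m/s while the fingers do not hold it) ((linear speed of green_tin above 0.5 m/s and contact force between green_tin and the fingers below 0.1 N) or (linear speed of red_tin above 0.5 m/s and contact force between red_tin and the fingers below 0.1 N)).
It also fails if it takes over 72 s, if anything falls off the work surface, if the arm or the gripper's body presses on something with over 40 N, if the wrist force passes 120 N, or if a joint passes its speed limit or range.

ROBOT

A 6-joint arm with a two-finger parallel gripper is mounted at the origin on a cart in front of the work surface, level with it; the furniture and walls round the work are solid. World frame = base frame: x ahead of the robot, y to its left, z up, the work surface at z = 0. Lengths are in mm, angles in rad, forces in N, time in s.
With the tool pointing down it reaches from about 275 to 750 mm from the base axis. Payload 10.2 kg.
Tool frame: the origin (TCP) lies on the front face of the gripper's body, between the roots of the fingers; the fingertips stand 73 mm ahead of it and the grasp point (between the pads) lies 54 mm ahead of it; z points along the fingers, y is the direction in which the jaws open and shut (so a half turn about z gives the same grasp; the last joint's range is limited). The gripper opens to 85 mm and grips with 20 to 120 N. Pads are 22 mm wide; open, the fingers measure 114 mm over their backs; the gripper's body (76 mm by 85 mm) begins 54 mm behind the grasp point. The pads swing forward as they close: fully open they stand 13 mm farther back than shut.
Start: joints at [-1.379, 0.313, 1.498, -0, 1.331, -0.223], TCP at [211.567, -480.49, 303.894] pointing down, gripper open.
Joint ranges: [-2.94, 2.94], [-0.97, 2.17], [0.19, 2.56], [-1.23, 4.37], [0.02, 3.11], [-2.88, 2.88]. Speed limits (rad/s): [2.39, 2.39, 3.01, 3.14, 3.14, 3.14].

INTERFACE

Orientations are given as a unit quaternion [w, x, y, z].
In Python, from rig import ctrl gives the robot as it stands.
- The arm moves only by the tool move_arm, never from a script. Its argument "series" is a list of rows, each a list of 3 entries, a list of its own where there are three numbers: the shift along the tool's x, y, z in mm, then the turn about the tool's z in degrees, then the opening, from 0 (shut) to 1 (fully open). In form: [[[tx, ty, tz], yaw, grip], ...]. A call has 1 to 10 rows; each row is the pose to reach, as a shift and turn from the pose commanded when the call began, along the tool's axes at that moment; what a row does not reach only later rows make up. A row lasts 1/8 s, in which the tool goes at most 62.5 mm and 10.7 degrees, less where a joint would pass 70% of its speed; a pose out of reach is approached as far as the arm can. A call with a gripper value outside its range is refused whole. The fingers move at their own pace and stop on an object; "force" is the grip in N (left out, the last holds). Time passes only in rows, so rows that repeat a pose let the fingers close. It gives the time, the measured TCP pose, the force and the opening at its end, in the units of the state.
- ctrl.sense(): the state, without advancing time (a new reading comes with each control period).
- ctrl.capture(name): name is "scene" or "top" or "wrist"; returns (picture, depth): 420x560x3 uint8, red, green, blue; 420x560 float32, mm along the optical axis (not along the pixel's ray), 0 where there is no reading.
- ctrl.camera_model(name): a dict with "fov_y" (degrees; the focal length in pixels is half the picture's height over the tangent of half this angle, whatever the lens; pixels are square), "cx", "cy" (the principal point, pixels), "rvec" (rotation vector, rad) and "tvec" (3), from world to camera coordinates, as OpenCV has them. Camera axes: x right, y down, z forward; pixel columns grow to the right and rows downward; lengths in mm; the calibration is good to about 2 mm. The wrist camera is an equidistant fisheye: a pixel r from the principal point sees the ray r / f radians off the axis. A picture is of the moment at which its call begins: read the wrist's pose just before it. camera_model takes no time and is no camera call; for the wrist camera it gives the pose at the moment of the call.
- ctrl.finish_job(): hands the job in, once; it reports no verdict.
The state is a dict: "time_s": time; "joints": joint angles; "dq": joint speeds; "tau": joint torques, N m; "eef_pos": TCP position; "ee_rot": TCP orientation; "force": force on the tool from outside, world axes, zero at the start; "wrist_torque": the same for the moment, N m; "grip_width": opening from 0.0 (shut) to 1.0 (fully open).
Only numpy, scipy, OpenCV 4.12 (cv2) and the standard library are available. Lean on these libraries where they do the work, as an engineer would, in place of code of your own. Each camera call takes 0.05 s, during which the arm holds its last target.

## Working session

There is one attempt and no reset: what is moved stays moved. The work goes in short steps, Python scripts to look and compute and a tool call to move; the robot and the scene stay as the last step left them, time stands still between calls to the robot, and variables do not carry over. Pictures are saved under pics/ and viewed, and the job is handed in when it is done.

Besides the shell and the picture viewer there is one more tool, called after ">>>" as name(argument=value, ...) on one line, values as JSON. move_arm: Moves the arm, as the interface text tells. Its arguments: {"type":"object","properties":{"series":{"type":"array","items":{"type":"array"}},"force":{"type":"number"}},"required":["series"]}

```bash
ls; mkdir -p pics; cat > h.py <<'E'
import numpy as np, cv2
from rig import ctrl
def save(n,im): cv2.imwrite('pics/'+n+'.png',im[:,:,::-1])
def cloud(cam,dep,m):
    f=210/np.tan(np.radians(m['fov_y'])/2)
    v,u=np.mgrid[0:420,0:560]
    x=(u-m['cx'])/f;y=(v-m['cy'])/f
    P=np.stack([x*dep,y*dep,dep],-1)
    R,_=cv2.Rodrigues(np.array(m['rvec'],float))
    return (P-np.array(m['tvec']).ravel())@R
E
python3 - <<'E'
from h import *
s=ctrl.sense(); print(s)
for c in ['scene','top']:
    m=ctrl.camera_model(c); print(m)
    p,d=ctrl.capture(c); save(c+'0',p); np.savez('pics/'+c+'0.npz',p=p,d=d,P=cloud(c,d,m))
E
```

```text
pics
{'time_s': 0.0, 'joints': array([-1.37940066e+00,  3.13439893e-01,  1.49842824e+00,  3.10703458e-05,
        1.33096266e+00, -2.23370690e-01]), 'dq': array([-7.46243687e-04,  3.64303466e-04,  1.63385667e-03, -5.74564807e-05,
        5.58197722e-04,  1.99054807e-03]), 'tau': array([-8.63926634e-04, -4.12272084e+01, -2.59747374e+01, -2.17188344e-04,
        4.13221103e-03, -1.71148531e-05]), 'eef_pos': array([ 211.54019661, -480.32513692,  303.34350838]), 'ee_rot': array([-6.18750068e-04,  9.78573642e-01,  2.05896195e-01,  2.49832764e-05]), 'force': array([0.11136106, 0.45929061, 0.00584617]), 'wrist_torque': array([0.01144601, 0.00955078, 0.02026881]), 'grip_width': 1.0035116992725157}
{'fov_y': 46.88037324339983, 'cx': 276.35987828521723, 'cy': 209.69465930725332, 'rvec': array([ 0.33750829, -2.85646258,  1.07282855]), 'tvec': array([501.91041267, 216.66723074, 737.31443355])}
{'fov_y': 52.4505612749863, 'cx': 281.39767077674566, 'cy': 207.12485763412383, 'rvec': array([ 2.16518569, -2.15059875,  0.06832899]), 'tvec': array([-120.86558487,  539.52480039,  842.8017735 ])}
```

View pics/scene0.png

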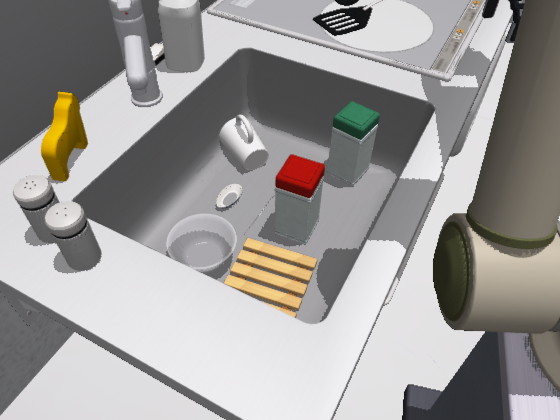

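View pics/top0.png

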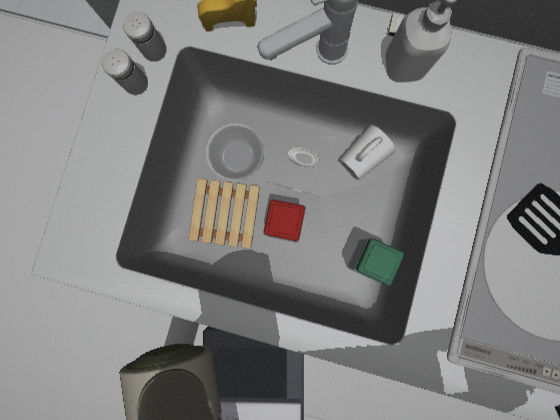

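The scene view shows both tins, the trivet and the three bystanders. In the top view the green lid is at about (380,262), the red at (285,220), the trivet at (224,213), the bowl at (235,151), the dish at (303,157) and the mug at (368,152).

```bash
cat > meas.py <<'E'
from h import *
def rect(Q,n):
    (c,s,a)=cv2.minAreaRect(Q[:,:2].astype(np.float32)); 
    print(n,'c',np.round(c,1),'size',np.round(s,1),'ang',round(a,1),'z',np.round(np.percentile(Q[:,2],[5,50,95]),1),len(Q))
def run(tag,cam='top'):
    z=np.load(f'pics/{tag}.npz');p=z['p'].astype(int);d=z['d'];P=z['P']
    r,g,b=p[...,0],p[...,1],p[...,2]
    er=lambda m:cv2.morphologyEx(m.astype(np.uint8),cv2.MORPH_OPEN,np.ones((3,3)))>0
    roi=(P[...,0]>200)&(P[...,0]<800)&(d>0)
    M=er((r>g+60)&(b<60)&(g<60)&roi&(P[...,2]>135)); 
    if M.sum()>30: rect(P[M],'red')
    M=er((g>r+20)&(g>b+5)&roi&(P[...,2]>135)); 
    if M.sum()>30: rect(P[M],'green')
    M=er((r>b+50)&(g>b+25)&roi&(P[...,2]>8)&(P[...,2]<28)); 
    if M.sum()>30: rect(P[M],'trivet')
    return p,d,P
if __name__=='__main__':
    for t in ['top0','scene0']:
        print(t);p,d,P=run(t)
        if t=='top0':
            for n,(u,v) in dict(floor=(320,225),floor2=(300,280),gl=(380,262),rl=(285,220),bowl=(235,151),dish=(303,157),mug=(368,152),rimL=(155,150),counterR=(470,250),rimN=(300,335),rimR=(438,200),rimF=(320,75)).items(): print(n,np.round(P[v,u]))
            # wall profile: x along col
            for u,vs in ((380,range(284,350,5)),(300,range(270,335,5))): print(u,[tuple(np.round(P[v,u]).astype(int)) for v in vs])
            v=262; print([tuple(np.round(P[v,u]).astype(int)) for u in range(400,450,4)])
            v=225; print([tuple(np.round(P[v,u]).astype(int)) for u in range(110,200,6)])
E
python3 meas.py
```

```text
top0
red c [ 506.6 -125.5] size [61.5 61.3] ang 78.9 z [145.9 149.1 151.7] 1226
green c [ 436.  -291.7] size [62.7 62.8] ang 65.1 z [145.7 149.  151.6] 1311
trivet c [529.    1.9] size [128.7 127.6] ang 82.8 z [15.6 18.  20.6] 2723
floor [ 506. -197.    0.]
floor2 [ 393. -156.    2.]
gl [ 435. -290.  150.]
rl [ 506. -128.  150.]
bowl [661. -18.   5.]
dish [ 648. -161.    4.]
mug [ 637. -280.  100.]
rimL [628. 103. 153.]
counterR [ 457. -430.  178.]
rimN [ 318. -154.  179.]
rimR [ 539. -381.  178.]
rimF [ 753. -186.  179.]
380 [(np.int64(387), np.int64(-316), np.int64(12)), (np.int64(377), np.int64(-316), np.int64(13)), (np.int64(368), np.int64(-315), np.int64(17)), (np.int64(358), np.int64(-315), np.int64(20)), (np.int64(349), np.int64(-314), np.int64(24)), (np.int64(340), np.int64(-313), np.int64(27)), (np.int64(331), np.int64(-312), np.int64(33)), (np.int64(324), np.int64(-308), np.int64(49)), (np.int64(318), np.int64(-305), np.int64(68)), (np.int64(312), np.int64(-301), np.int64(87)), (np.int64(310), np.int64(-294), np.int64(123)), (np.int64(311), np.int64(-285), np.int64(165)), (
[... 1558 characters left out ...]
.int64(145)), (np.int64(497), np.int64(137), np.int64(118)), (np.int64(499), np.int64(135), np.int64(92)), (np.int64(500), np.int64(132), np.int64(68)), (np.int64(502), np.int64(130), np.int64(38)), (np.int64(503), np.int64(124), np.int64(19)), (np.int64(503), np.int64(114), np.int64(9)), (np.int64(503), np.int64(102), np.int64(7)), (np.int64(503), np.int64(90), np.int64(7)), (np.int64(504), np.int64(77), np.int64(6)), (np.int64(503), np.int64(62), np.int64(17))]
scene0
red c [ 507.  -123.7] size [63.1 63. ] ang 78.9 z [138.1 149.4 151.9] 1252
green c [ 436.  -290.1] size [65.4 64. ] ang 65.0 z [137.9 149.1 151.8] 969
trivet c [528.7  -4.3] size [120.2 129. ] ang 83.1 z [13.4 18.6 20.6] 3712
```

```bash
cat > go.py <<'E'
import sys
from h import *
from scipy.spatial.transform import Rotation as Ro
def shift(x,y,z,jaw):
    s=ctrl.sense();w=s['ee_rot'];R=Ro.from_quat([w[1],w[2],w[3],w[0]]).as_matrix()
    d=R.T@(np.array([x,y,z])-s['eef_pos'])
    a=np.degrees(np.arctan2(R[1,1],R[0,1])); dy=-(jaw-a); dy=(dy+90)%180-90
    print('t',round(s['time_s'],2),'pos',np.round(s['eef_pos'],1),'jaw',round(a,1),'tilt',np.round(R[:,2],3),'F',np.round(s['force'],2),'grip',round(s['grip_width'],3),'q6',round(s['joints'][5],2))
    print('shift',np.round(d,1),'yaw',round(dy,1))
if __name__=='__main__': shift(*map(float,sys.argv[1:5]))
E
python3 go.py 436 -291 300 -25; python3 go.py 436 -291 186 -25
```

```text
t 0.1 pos [ 211.5 -480.3  303.4] jaw -66.2 tilt [-0.     0.001 -1.   ] F [ 0.16 -0.09 -0.26] grip 0.996 q6 -0.22
shift [281.7 -82.8   3.6] yaw -41.2
t 0.1 pos [ 211.5 -480.3  303.4] jaw -66.2 tilt [-0.     0.001 -1.   ] F [ 0.16 -0.09 -0.26] grip 0.996 q6 -0.22
shift [281.7 -82.7 117.6] yaw -41.2
```

>>> move_arm(series=[[[35,-10,0],-5,1],[[70,-20,0],-10,1],[[105,-31,0],-15,1],[[140,-41,0],-20,1],[[175,-51,0],-25,1],[[210,-61,0],-30,1],[[245,-72,1],-36,1],[[282,-83,3],-41.2,1],[[282,-83,3],-41.2,1],[[282,-83,3],-41.2,1]], force=50)

```text
time_s: 1.35
eef_pos: [435.9, -291.1, 300.7]
ee_rot: [-0.0, 0.844, 0.537, -0.0]
force: [-0.2, 0.0, -0.8]
grip_width: 1.003
```

```bash
python3 go.py 436 -291 186 -25
python3 - <<'E'
from h import *
p,d=ctrl.capture('wrist'); save('w1',p); p,d=ctrl.capture('top'); save('top1',p)
E
```

```text
t 1.35 pos [ 435.9 -291.1  300.7] jaw -25.1 tilt [-0.001  0.    -1.   ] F [-0.2   0.04 -0.84] grip 1.003 q6 -0.37
shift [1.000e-01 1.000e-01 1.147e+02] yaw -0.1
```

View pics/w1.png

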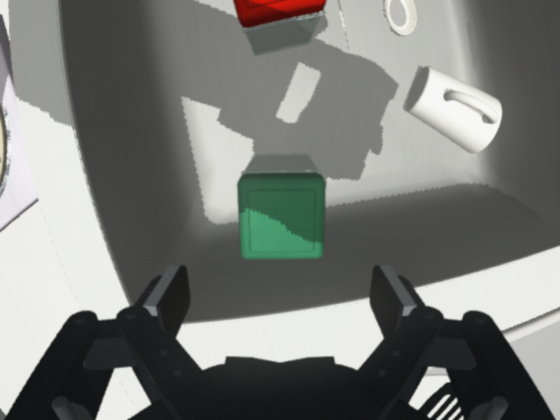

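The wrist view shows the green lid square and centred at (282,216), between the finger tips at u≈165 and u≈395. Descending.

>>> move_arm(series=[[[0,0,20],0,1],[[0,0,45],0,1],[[0,0,70],0,1],[[0,0,90],0,1],[[0,0,105],0,1],[[0,0,115],0,1],[[0,0,115],0,1]])

```text
time_s: 2.33
eef_pos: [436.0, -291.0, 185.6]
ee_rot: [-0.0, 0.844, 0.537, -0.0]
force: [-0.3, -0.6, 0.2]
grip_width: 1.001
```

>>> move_arm(series=[[[0,0,0],0,0.7],[[0,0,0],0,0.5],[[0,0,0],0,0.5],[[0,0,0],0,0.5],[[0,0,0],0,0.5],[[0,0,0],0,0.5]])

```text
time_s: 3.08
eef_pos: [436.6, -291.2, 186.9]
ee_rot: [0.001, 0.844, 0.537, 0.0]
force: [0.4, -0.7, 6.8]
grip_width: 0.742
```

```bash
python3 go.py 436 -291 236 -25
python3 - <<'E'
from h import *
p,d=ctrl.capture('scene'); save('s2',p)
E
```

```text
t 3.08 pos [ 436.6 -291.2  186.9] jaw -25.0 tilt [ 0.002 -0.002 -1.   ] F [ 0.43 -0.72  6.78] grip 0.742 q6 -0.37
shift [ -0.1  -0.5 -49.1] yaw -0.0
```

View pics/s2.png

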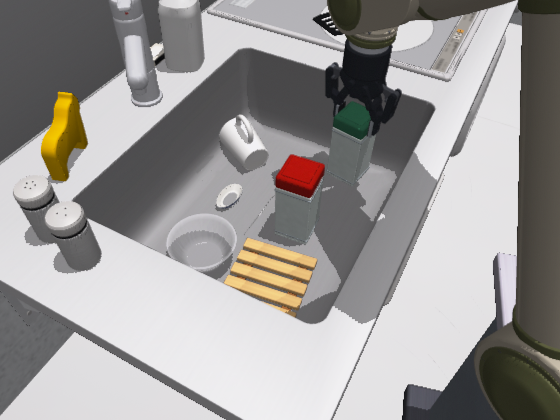

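The scene view shows the fingers closed on the green lid at (352,118). Width 0.742 (63 mm) fits the lid. Lifting.

>>> move_arm(series=[[[0,0,-8],0,0.5],[[0,0,-20],0,0.5],[[0,0,-34],0,0.5],[[0,0,-47],0,0.5],[[0,0,-55],0,0.5],[[0,0,-55],0,0.5],[[0,0,-55],0,0.5],[[0,0,-55],0,0.5],[[0,0,-55],0,0.5],[[0,0,-55],0,0.5]])

```text
time_s: 4.38
eef_pos: [436.2, -290.9, 240.8]
ee_rot: [-0.0, 0.844, 0.537, -0.0]
force: [0.3, 1.0, -1.4]
grip_width: 0.737
```

```bash
python3 go.py 436 -291 186 -25
python3 - <<'E'
from h import *
p,d=ctrl.capture('scene'); save('s3',p);print(ctrl.sense()['force'])
E
```

```text
t 4.38 pos [ 436.2 -290.9  240.8] jaw -25.0 tilt [-0.  0. -1.] F [ 0.25  1.   -1.43] grip 0.737 q6 -0.37
shift [-0.2 -0.1 54.8] yaw -0.0
[-0.385634   -0.15052327 -2.01237783]
```

View pics/s3.png

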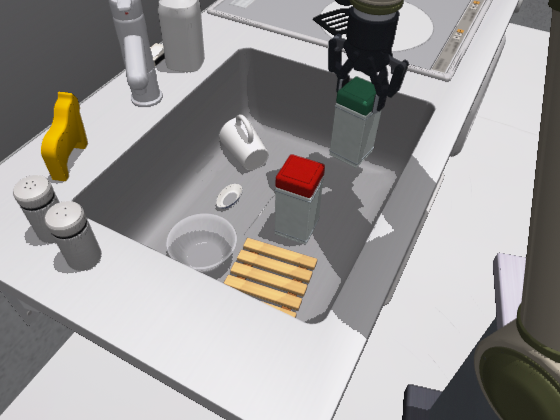

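The green tin hangs clear at (355,120), and the force of about −2 N points to the light one. Setting it back gently.

>>> move_arm(series=[[[0,0,10],0,0.5],[[0,0,22],0,0.5],[[0,0,34],0,0.5],[[0,0,44],0,0.5],[[0,0,49],0,0.5],[[0,0,52],0,0.5],[[0,0,54],0,0.5],[[0,0,55],0,0.5],[[0,0,55],0,0.5]])

```text
time_s: 5.55
eef_pos: [436.3, -290.9, 186.8]
ee_rot: [0.0, 0.844, 0.537, 0.0]
force: [-1.4, 2.1, 5.1]
grip_width: 0.738
```

```bash
python3 go.py 436 -291 236 -25
```

```text
t 5.55 pos [ 436.3 -290.9  186.8] jaw -25.0 tilt [ 0.001 -0.001 -1.   ] F [-1.36  2.12  5.07] grip 0.738 q6 -0.37
shift [ -0.2  -0.2 -49.2] yaw -0.0
```

Positive contact force, so it is on the floor. Releasing slowly and raising the arm.

>>> move_arm(series=[[[0,0,0],0,0.8],[[0,0,0],0,0.9],[[0,0,0],0,1],[[0,0,0],0,1],[[0,0,-10],0,1],[[0,0,-30],0,1],[[0,0,-55],0,1],[[0,0,-85],0,1],[[0,0,-115],0,1],[[0,0,-115],0,1]])

```text
time_s: 6.8
eef_pos: [436.6, -291.2, 303.6]
ee_rot: [0.002, 0.844, 0.537, 0.0]
force: [-0.3, -0.6, -0.2]
grip_width: 1.001
```

```bash
python3 go.py 507 -124.6 300 -11; python3 - <<'E'
from h import *
p,d=ctrl.capture('scene'); save('s4',p);np.savez('pics/s4.npz',p=p,d=d,P=cloud('scene',d,ctrl.camera_model('scene')))
import meas; meas.run('s4')
E
```

```text
t 6.8 pos [ 436.6 -291.2  303.6] jaw -25.0 tilt [ 0.003 -0.004 -1.   ] F [-0.3  -0.64 -0.15] grip 1.001 q6 -0.37
shift [180.8  -6.7   3.2] yaw -14.0
red c [ 507.3 -124.8] size [64.9 63.3] ang 79.7 z [138.5 149.5 151.9] 1247
green c [ 435.6 -290. ] size [66.1 62.8] ang 66.1 z [137.6 149.1 151.7] 967
trivet c [529.   -5.1] size [120.2 129.9] ang 83.0 z [13.8 18.6 20.6] 3655
```

View pics/s4.png

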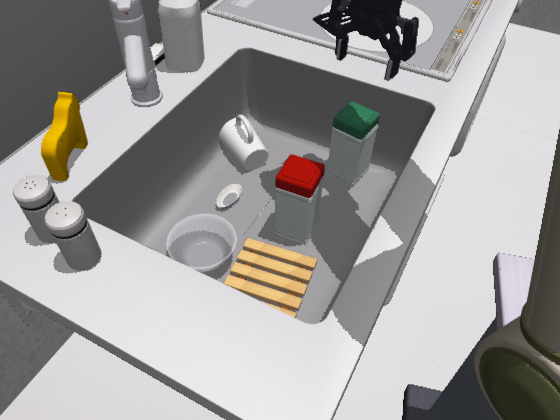

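The green tin stands at (355,140) where it was. On to the red.

>>> move_arm(series=[[[25,-1,0],-2,1],[[60,-2,0],-5,1],[[100,-4,0],-8,1],[[140,-5,0],-11,1],[[170,-6,3],-13,1],[[181,-7,3],-14,1],[[181,-7,3],-14,1],[[181,-7,3],-14,1]])

```text
time_s: 7.85
eef_pos: [506.2, -124.8, 297.8]
ee_rot: [-0.0, 0.772, 0.635, -0.0]
force: [-0.3, -0.3, -0.4]
grip_width: 1.0
```

```bash
python3 go.py 507 -124.6 186 -11; python3 - <<'E'
from h import *
p,d=ctrl.capture('wrist'); save('w5',p)
E
```

```text
t 7.85 pos [ 506.2 -124.8  297.8] jaw -11.1 tilt [-0. -0. -1.] F [-0.26 -0.28 -0.38] grip 1.0 q6 -0.27
shift [  0.4   0.8 111.8] yaw -0.1
```

View pics/w5.png

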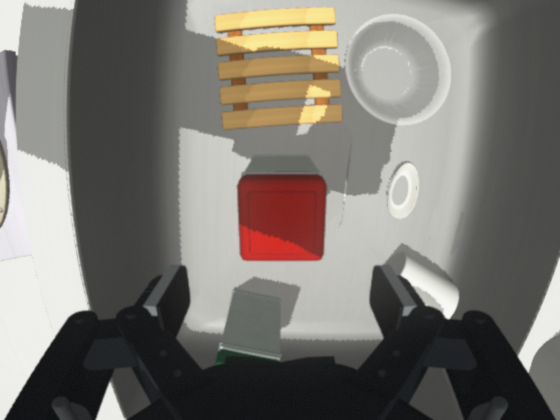

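The red lid is centred at (282,217) and square to the fingers. Descending and gripping.

>>> move_arm(series=[[[0,1,20],0,1],[[0,1,45],0,1],[[0,1,70],0,1],[[0,1,90],0,1],[[0,1,105],0,1],[[0,1,112],0,1],[[0,1,112],0,1]])

```text
time_s: 8.78
eef_pos: [507.5, -124.3, 185.9]
ee_rot: [-0.0, 0.772, 0.636, -0.0]
force: [1.1, 0.3, -0.6]
grip_width: 0.999
```

>>> move_arm(series=[[[0,0,0],0,0.7],[[0,0,0],0,0.5],[[0,0,0],0,0.5],[[0,0,0],0,0.5],[[0,0,0],0,0.5],[[0,0,0],0,0.5]], force=60)

```text
time_s: 9.52
eef_pos: [507.8, -124.3, 186.9]
ee_rot: [0.001, 0.772, 0.636, 0.0]
force: [0.2, -0.3, 6.4]
grip_width: 0.74
```

>>> move_arm(series=[[[0,0,-6],0,0.5],[[0,0,-16],0,0.5],[[0,0,-28],0,0.5],[[0,0,-40],0,0.5],[[0,0,-50],0,0.5],[[0,0,-56],0,0.5],[[0,0,-56],0,0.5],[[0,0,-56],0,0.5],[[0,0,-56],0,0.5],[[0,0,-56],0,0.5]])

```text
time_s: 10.78
eef_pos: [507.4, -124.1, 241.7]
ee_rot: [-0.0, 0.772, 0.636, -0.0]
force: [-0.0, -0.0, -6.0]
grip_width: 0.74
```

```bash
python3 go.py 529 0 245 -7; python3 - <<'E'
from h import *
p,d=ctrl.capture('scene'); save('s6',p);print(ctrl.sense()['force']);ctrl.capture('top');print(ctrl.sense()['force'])
E
```

```text
t 10.78 pos [ 507.4 -124.1  241.7] jaw -11.0 tilt [-0.  0. -1.] F [-0.03 -0.04 -5.99] grip 0.74 q6 -0.27
shift [126.   -2.5  -3.3] yaw -4.0
[-0.25560026 -0.25316096 -6.14020948]
[-0.28821379  0.020675   -6.73923998]
```

View pics/s6.png

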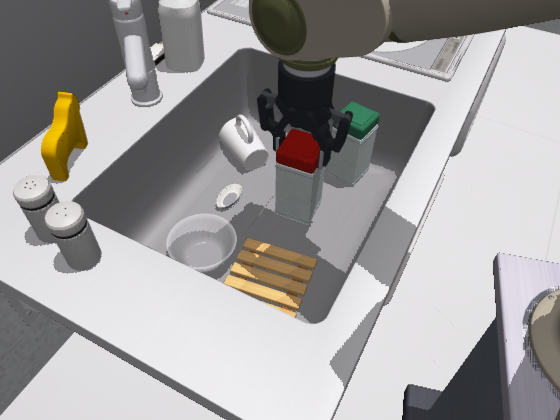

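Red reads about −6.2 N against about −1.7 N for green, so red is the heavier. Red hangs upright at (300,175). Carrying it over the trivet.

>>> move_arm(series=[[[5,0,-4],0,0.5],[[15,0,-4],-0.5,0.5],[[32,-1,-4],-1,0.5],[[52,-1,-4],-2,0.5],[[74,-2,-4],-3,0.5],[[95,-2,-4],-4,0.5],[[111,-2.5,-4],-4,0.5],[[121,-2.5,-4],-4,0.5],[[126,-2.5,-4],-4,0.5],[[126,-2.5,-4],-4,0.5]])

```text
time_s: 12.12
eef_pos: [529.1, -0.0, 245.9]
ee_rot: [0.0, 0.749, 0.662, -0.0]
force: [0.0, -0.3, -6.1]
grip_width: 0.742
```

```bash
python3 go.py 529 0 205 -7; python3 - <<'E'
from h import *
p,d=ctrl.capture('scene'); save('s7',p);np.savez('pics/s7.npz',p=p,d=d,P=cloud('scene',d,ctrl.camera_model('scene')))
import meas; meas.run('s7')
E
```

```text
t 12.12 pos [529.1  -0.  245.9] jaw -7.0 tilt [-0. -0. -1.] F [ 0.04 -0.27 -6.05] grip 0.742 q6 -0.1
shift [-0.  -0.1 40.9] yaw -0.0
red c [529.2   3.8] size [55.4 63.1] ang 82.6 z [190.9 208.4 210.8] 1609
green c [ 447.4 -116.5] size [398.4  76.7] ang 86.3 z [137.1 148.1 151.7] 706
trivet c [528.5  -4. ] size [119.2 128.7] ang 83.1 z [12.8 18.5 20.6] 2325
```

View pics/s7.png

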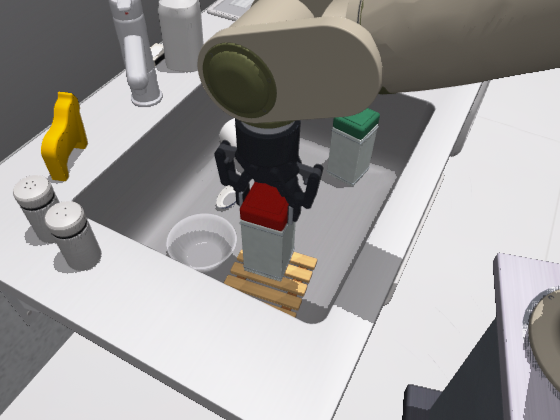

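The red tin hangs above the trivet, which is at about (270,275). Its lid top is at z≈209, so its underside is ≈59 and it must go about 41 mm down.

>>> move_arm(series=[[[0,0,6],0,0.5],[[0,0,15],0,0.5],[[0,0,24],0,0.5],[[0,0,31],0,0.5],[[0,0,35],0,0.5],[[0,0,38],0,0.5],[[0,0,40],0,0.5],[[0,0,41.5],0,0.5],[[0,0,41.5],0,0.5]])

```text
time_s: 13.3
eef_pos: [529.1, 0.1, 204.9]
ee_rot: [0.0, 0.749, 0.662, 0.0]
force: [-2.2, 1.4, -0.9]
grip_width: 0.737
```

```bash
python3 go.py 529 0 205 -7
```

```text
t 13.3 pos [5.291e+02 1.000e-01 2.049e+02] jaw -7.0 tilt [ 0.001 -0.    -1.   ] F [-2.23  1.37 -0.95] grip 0.737 q6 -0.1
shift [-0.1 -0.1 -0.1] yaw -0.0
```

Most of the load has come off. Down another 0.5 mm, then release.

>>> move_arm(series=[[[0,0,0.5],0,0.5],[[0,0,0.5],0,0.5],[[0,0,0.5],0,0.76],[[0,0,0.5],0,0.8],[[0,0,0.5],0,0.9],[[0,0,0.5],0,1],[[0,0,0.5],0,1],[[0,0,0.5],0,1],[[0,0,-10],0,1],[[0,0,-25],0,1]])

```text
time_s: 14.55
eef_pos: [529.1, 0.0, 230.3]
ee_rot: [-0.0, 0.749, 0.662, -0.0]
force: [0.9, 1.1, 0.5]
grip_width: 1.002
```

>>> move_arm(series=[[[0,0,-20],0,1],[[0,0,-45],0,1],[[0,0,-75],0,1],[[-30,0,-100],0,1],[[-70,0,-110],0,1],[[-110,0,-110],0,1],[[-150,0,-110],0,1],[[-180,0,-110],0,1],[[-190,0,-110],0,1],[[-190,0,-110],0,1]])

```text
time_s: 15.8
eef_pos: [505.8, -188.4, 339.9]
ee_rot: [0.0, 0.749, 0.662, 0.0]
force: [0.1, 0.2, 0.0]
grip_width: 1.001
```

```bash
python3 go.py 529 0 205 -7; python3 - <<'E'
from h import *
import meas
for c in ['top','scene']:
    p,d=ctrl.capture(c); save(c+'8',p);np.savez(f'pics/{c}8.npz',p=p,d=d,P=cloud(c,d,ctrl.camera_model(c)))
    meas.run(c+'8')
E
```

```text
t 15.8 pos [ 505.8 -188.4  339.9] jaw -7.1 tilt [ 0.001 -0.    -1.   ] F [0.1  0.17 0.05] grip 1.001 q6 -0.45
shift [189.8  -0.2 134.9] yaw -0.1
red c [528.4  -1.6] size [61.8 60.8] ang 82.9 z [164.  167.3 169.6] 1243
trivet c [530.3  15.4] size [100.5 127. ] ang 82.7 z [15.9 18.1 20.4] 490
red c [ 5.289e+02 -5.000e-01] size [63.6 63.8] ang 82.9 z [151.1 167.3 169.9] 1860
green c [ 436.7 -289.4] size [66.  64.9] ang 64.9 z [138.2 149.1 151.8] 963
trivet c [529.2  -3.2] size [117.2 129.5] ang 83.2 z [14.5 18.6 20.6] 1705
```

View pics/scene8.png

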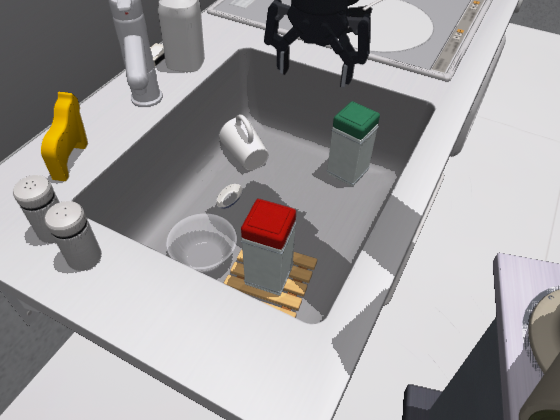

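View pics/top8.png

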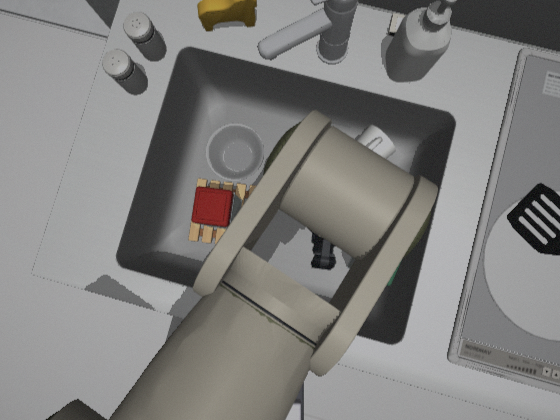

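The scene view shows red upright on the trivet at (270,247), with its lid at z≈167.5 (150+18 expected). Green stands at (355,142), and the bowl, mug and spoon rest have not moved. The gripper is clear of everything.

```bash
python3 -c "
from rig import ctrl
print(ctrl.finish_job())"
```

```text
the job is handed in; nothing more can be done
None
```

The job is handed in: the red-lidded canister, the heavier one, stands on the trivet, and the green-lidded one is back on the sink floor. `finish_job` gave no verdict.

- **Weighing:** I lifted green about 55 mm, read roughly 1.4–2 N, and set it back where it was. I then lifted red about 55 mm and read roughly 6–6.7 N.
- **Red on the trivet:** Its centre is about 3 mm from the trivet's centre, and its lid top is at z ≈ 167.5 mm against 168 mm expected.
- **Green on the floor:** It is within about 2 mm of where it started, with its lid top at z ≈ 149 mm.
- **Bystanders:** The bowl, mug and spoon rest look unmoved in the scene camera picture. I judged that by eye and did not measure it.
- **Robot:** The gripper was empty and clear of everything, with a force reading near zero, at about 16 s of the 72 s allowed.
- **Disagreements:** The two cameras differed by up to 2 mm on the tins. On the trivet's y position they differed by about 6 mm, because part of the trivet was hidden in the scene view, so I used the unobstructed top view.
- **Not seen in the last top view:** The arm hid green and most of the mug and spoon rest, so the final check on those comes from the scene camera alone.

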